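Tighten the furnace port's retaining ring with the pin spanner

ROBOT

A 6-joint arm with a two-finger parallel gripper is mounted at the origin on the work surface. World frame = base frame: x ahead of the robot, y to its left, z up, the work surface at z = 0. Lengths are in mm, angles in rad, forces in N, time in s.
With the tool pointing down it reaches from about 275 to 725 mm from the base axis. Payload 15.9 kg.
Tool frame: the origin (TCP) lies at the very end of the fingers, on their centre line; the grasp point (between the pads) lies 19 mm behind it (grasp_offset is the distance from the TCP to the grasp point, in mm); z points along the fingers, y is the direction in which the jaws open and shut (so a half turn about z gives the same grasp; the last joint's range is limited). The gripper opens to 85 mm and grips with 20 to 120 N. Pads are 22 mm wide; open, the fingers measure 114 mm over their backs; the gripper's body (76 mm by 85 mm) begins 54 mm behind the grasp point. The pads swing forward as they close: fully open they stand 13 mm farther back than shut.
Start: joints at [-1.257, 0.213, -0.034, 1.323, 0, 1.571], TCP at [154.331, -475.57, 231.306] pointing down, gripper open.
Joint ranges: [-2.98, 2.98], [-0.74, 1.72], [-1.14, 1.35], [-2.1, 2.04], [-1.57, 1.44], [-3.14, 3.14]. Speed limits (rad/s): [1.89, 1.89, 2.39, 2.57, 3.14, 3.14].

INTERFACE

Orientations are given as a unit quaternion [x, y, z, w].
In Python, from rig import move_ptp, movel, movej, let_go, close_gripper, hold, solve_ik, grab_frame, PlanningError, finish_job, spot_in, trace, pinpoint, current_time, current_joint_pos, current_joint_velocities, current_effort, current_tcp_pos, current_orientation, current_wrist_force, current_wrist_torque, current_opening, grasp_offset gives the robot as it stands. Calls block until the motion is done:
- move_ptp(position, orientation): joint-space move of the TCP to a pose.
- movel(position, attitude=None, feed=150, force_limit=None): straight line of the TCP; attitude=None keeps the orientation; feed is the mean speed in mm/s. With force_limit (N) it stops when the force on the tool has changed by that much, and returns True; else False.
- movej(angles): joint-space move.
- let_go() and close_gripper(newtons=None): open the fingers fully, or close them until they stop; newtons is the grip in N (None keeps the last).
- hold(seconds).
- solve_ik(position, orientation): joint angles nearest the present ones, or None.
- grab_frame(name): name is "scene" or "top"; returns a dict with "img" (384x512x3 uint8, blue, green, red), "depth" (384x512 float32, mm along the optical axis (not along the pixel's ray), 0 where there is no reading), "intrinsics" (3x3 intrinsics, pixels), "rvec" (rotation vector, rad) and "tvec" (3), from world to camera coordinates, as OpenCV has them. Camera axes: x right, y down, z forward; pixel columns grow to the right and rows downward; lengths in mm; the calibration is good to about 2 mm. A picture is of the moment at which its call begins.
A pose or a line that the arm cannot do raises PlanningError and nothing moves.
- finish_job(): hands the job in, once; it reports no verdict.
Trained networks look in the newest picture that a camera, given by its name, has taken for a name from the list of things; names that differ only in an ending like _2 or _b are one class to them, and where a whole thing is asked for, a point or a joint stands for the part that bears it (a point fixed in the world has none). Each returns a list of dicts, best first, with "p" (0 to 1); they miss things now and then, are a little off and sometimes report something else, mostly with a low value. They report only what shows in the picture. A call takes as long as a camera call. They do not tell look-alikes from the thing itself.
- spot_in(query, camera): "xy" ([column, row] in pixels, amid what is visible of it).
- trace(query, camera): "mask" (384x512 bool, what is visible of it) and "xy" ([column, row] in pixels, amid what is visible of it).
- pinpoint(query, camera): "xy" ([column, row] in pixels: a listed point, or the origin of a listed thing).
Readings, each from a call of its own:
- current_time(): time.
- current_joint_pos(): joint angles.
- current_joint_velocities(): joint speeds.
- current_effort(): joint torques, N m.
- current_tcp_pos(): TCP position.
- current_orientation(): TCP orientation.
- current_wrist_force(): force on the tool from outside, world axes, zero at the start.
- current_wrist_torque(): the same for the moment, N m.
- current_opening(): finger opening in mm.
Only numpy, scipy, OpenCV 4.12 (cv2) and the standard library are available. Lean on these libraries where they do the work, as an engineer would, in place of code of your own. Each camera call takes 0.05 s, during which the arm holds its last target.

TASK

Take the pin spanner from its stand, feel both of its pins fully into two opposite holes of the brass retaining ring on the furnace port before you turn anything, and then turn the ring clockwise (seen from above) until it comes home against its stop, pressing and turning gently and touching the port with nothing but the spanner. Then stand the spanner back in its stand as it was, let go of it, and leave the jars and the ceramic boat where they are.

Things in the scene. Friction and masses are not known exactly. Their poses are not given: they have to be found in the camera images.
- port: Furnace port, fixed to the bench: beige block 130 x 130 x 50 mm with a dark steel flange (diameter 96, top 62 mm above the bench) on which lies the brass retaining ring, diameter 76, thickness 10, bore 28 mm. Origin: centre of the block's underside, z up.
- port_face (a point): Point on the ring's axis, level with its upper face (72 mm above the bench); z up, fixed to the port. The ring has six holes 8.5 mm wide and 10 mm deep, every 60 degrees on a circle of radius 25 mm. The angle at which they stand differs each time and is told neither by the port's yaw nor by the ring's joint value: see or feel it.
- ring (a joint): Turn of the brass ring, rad, growing clockwise seen from above. It starts somewhere between 0.25 and 0.45 and is home against its hard stop at 0.90; it counts as home above 0.86. A steady drag of about 0.28 N m holds it wherever it is left, more than light rubbing on its face can move; at the stop up to 0.8 N m is snug, more is forcing it.
- spanner: Sprung pin spanner, 88 mm tall, about 0.24 kg, standing in its stand, pins down. Teal handle, 34 mm along x, 16 mm along y (grasp across this), 43 to 88 mm above the pin tips; below it, on a spring, a steel bar 66 (x) by 24 mm (y), 9 to 21 mm above the tips. Origin: midway between the pin tips, spring relaxed; z up. Half a turn makes no difference.
- pin_a (a point): Tip of the pin at +x of the spanner, 25 mm from its axis; axes as the spanner's. Both pins are 5 mm thick, 9 mm long below the bar, with slightly tapered tips. The spring lets the handle sink up to 8 mm towards the bar and pins: 2.8 N at first, 0.7 N more per mm, then solid.
- pin_b (a point): Tip of the pin at -x of the spanner (25 mm from its axis); axes as the spanner's.
- stand: Grey stand, fixed to the bench, 100 x 56 x 22 mm, with one slot along its x, 64 mm long, 11 mm wide and 14 mm deep, open above. The pins hang in the slot, one towards each end, and the bar's underside lies on the stand's top. Origin: centre of its underside.
- stand_slot (a point): Centre of the slot's mouth, level with the stand's top (22 mm above the bench); x along the slot, z up.
- jar_a: Clear sample jar with grey lid, diameter 48, height 85 mm, standing by; origin at the centre of its underside.
- jar_b: A second such jar, diameter 48, height 85 mm; origin at the centre of its underside.
- boat: Cream ceramic combustion boat 75 x 20 x 12 mm, lying by; origin at the centre of its underside.
Not all that is in view belongs to the job. Leave any pink or red look-alike of the stand alone.

How it is judged:
By the outcome, as a careful person would: the job done as asked, in the order asked, and still so for the second after the job is handed in, with the robot touching nothing.
It also fails if it takes over 72 s, if anything falls off the work surface, if the arm or the gripper's body presses on something with over 40 N, if the wrist force passes 120 N, or if a joint passes its speed limit or range.

## Working session

There is one attempt and no reset: what is moved stays moved. The work goes in short steps, each a Python script; the robot and the scene stay as the last script left them, time stands still between calls to the robot, and variables do not carry over. Pictures are saved under pics/ and viewed, and the job is handed in when it is done.

```bash
ls; mkdir -p pics; cat > h.py <<'E'
import numpy as np, cv2
from rig import *
def cam(f):
    R=cv2.Rodrigues(np.array(f["rvec"],float))[0]; return np.array(f["intrinsics"],float),R,np.array(f["tvec"],float).ravel()
def ray(f,uv):
    K,R,t=cam(f); d=R.T@np.linalg.inv(K)@np.array([uv[0],uv[1],1.]); return -R.T@t,d
def at_z(f,uv,z):
    o,d=ray(f,uv); return o+d*(z-o[2])/d[2]
def at_depth(f,uv,z):
    o,d=ray(f,uv); return o+d*z
def proj(f,p):
    K,R,t=cam(f); q=K@(R@np.array(p,float)+t); return q[:2]/q[2]
E
python3 - <<'E'
from h import *
for n in ("scene","top"):
    f=grab_frame(n); cv2.imwrite(f"pics/{n}0.png",f["img"])
    K,R,t=cam(f); print(n,K[0,0],-R.T@t, R[2])
    for q in ["port","port_face","ring","spanner","pin_a","stand","stand_slot","jar_a","boat"]:
        for fn in (spot_in,pinpoint):
            try: print(q,fn.__name__,[(np.round(d["xy"],1).tolist(),round(d["p"],2)) for d in fn(q,n)][:4])
            except Exception as e: print(q,fn.__name__,e)
print(current_time(),grasp_offset() if callable(grasp_offset) else grasp_offset, current_orientation(),current_opening())
E
```

```text
pics
scene 361.7701714185079 [1219.55926981  161.9883438   818.82311064] [-0.61617952 -0.21851721 -0.75668556]
port call [([254.8, 174.0], 0.6)]
port call [([253.8, 181.4], 0.85), ([187.1, 154.6], 0.68)]
port_face call [([249.9, 177.9], 0.76), ([368.5, 226.2], 0.4)]
port_face call [([254.6, 166.2], 0.85), ([188.4, 156.9], 0.24)]
ring call [([251.5, 161.5], 0.92), ([373.9, 214.8], 0.52)]
ring call it knows: boat, jar, pin, port, port_face, spanner, stand, stand_slot
spanner call [([373.1, 213.7], 0.59)]
spanner call [([370.6, 218.9], 0.53)]
pin_a call [([371.9, 218.3], 0.75)]
pin_a call [([366.9, 226.0], 0.62), ([376.2, 217.7], 0.48)]
stand call [([355.6, 177.1], 0.94), ([305.3, 206.4], 0.82), ([368.5, 225.9], 0.71)]
stand call [([302.9, 210.8], 0.68), ([352.9, 177.4], 0.6), ([369.8, 225.1], 0.56), ([377.2, 214.6], 0.29)]
stand_slot call [([353.5, 176.0], 0.98), ([366.5, 228.5], 0.95), ([302.5, 205.9], 0.58)]
stand_slot call [([357.6, 172.5], 0.93), ([300.9, 204.7], 0.9)]
jar_a call [([185.8, 142.5], 0.95), ([278.0, 248.9], 0.68)]
jar_a call [([277.2, 262.0], 0.82), ([189.5, 156.4], 0
[... 720 characters left out ...]
([174.1, 265.5], 0.96), ([153.6, 206.0], 0.83), ([223.7, 198.0], 0.58), ([145.8, 205.5], 0.4)]
stand call [([176.5, 267.7], 0.97), ([151.1, 201.0], 0.83), ([224.2, 197.8], 0.75)]
stand_slot call [([173.5, 263.6], 0.97), ([153.8, 206.1], 0.79), ([224.3, 196.1], 0.71), ([143.6, 204.2], 0.49)]
stand_slot call [([224.6, 197.1], 0.7), ([149.0, 207.3], 0.61), ([173.3, 269.0], 0.56)]
jar_a call [([230.5, 122.4], 0.75), ([397.4, 235.9], 0.59)]
jar_a call [([230.1, 130.6], 0.92), ([392.2, 234.8], 0.56), ([146.1, 203.1], 0.37)]
boat call [([143.1, 136.4], 0.74)]
boat call [([144.4, 139.3], 0.55)]
1.8 18.700000000000003 [ 9.87720522e-01  1.56231142e-01 -2.75096366e-06 -5.48617248e-06] 85.19092499190762
```

View pics/top0.png

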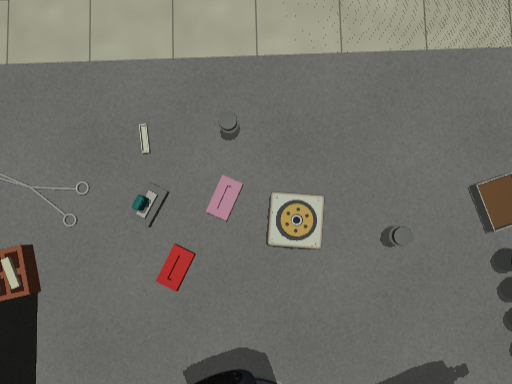

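View pics/scene0.png

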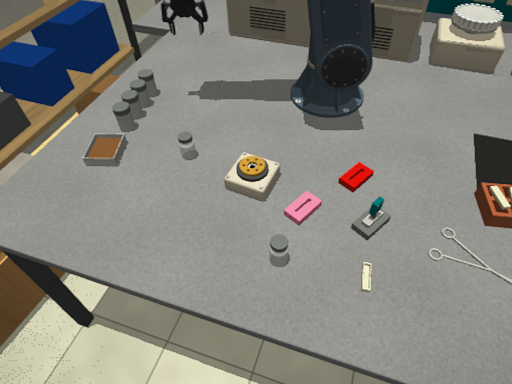

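```bash
python3 - <<'E'
import cv2,numpy as np
a=cv2.imread("pics/top0.png"); b=cv2.imread("pics/scene0.png")
c=lambda i,x,y,w,h,s:cv2.resize(i[y:y+h,x:x+w],None,fx=s,fy=s,interpolation=cv2.INTER_CUBIC)
cv2.imwrite("pics/c1.png",np.hstack([c(a,100,160,66,90,6),c(a,262,180,66,90,6)]))
cv2.imwrite("pics/c2.png",np.hstack([c(b,335,150,66,90,6),c(b,220,130,66,90,6)]))
E
```

```text
(no output)
```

View pics/c1.png

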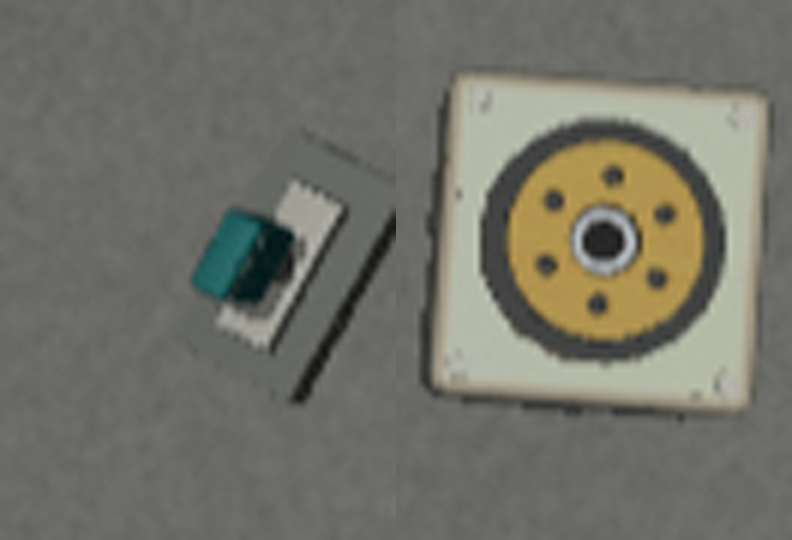

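View pics/c2.png

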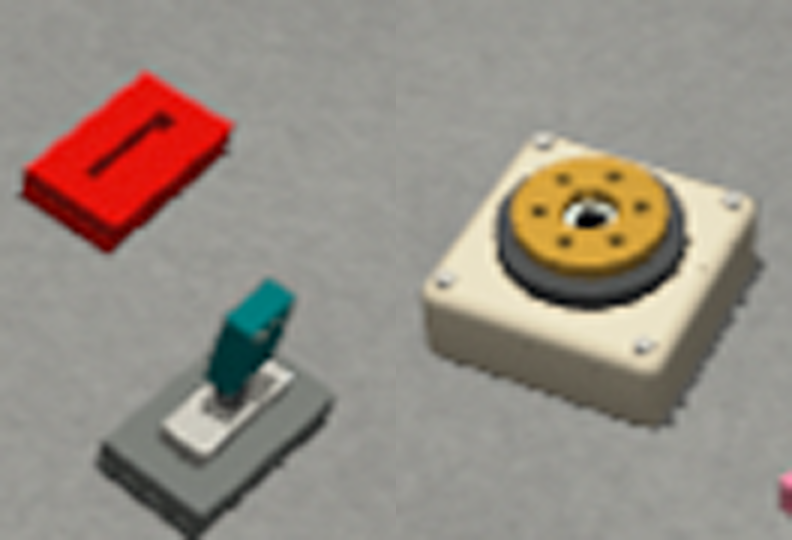

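The grey stand with the teal spanner is at about (146,205) in the top view and (370,220) in the scene view. The possible mix-ups are the pink look-alike at top (225,197) and the red one at (176,267). The brass ring is at top (297,220), and its six holes can be made out. I'll use the grey stand and measure it with colour masks.

```bash
cat > meas.py <<'E'
from h import *
def crop(m,box):
    o=np.zeros_like(m); x,y,w,h=box; o[y:y+h,x:x+w]=m[y:y+h,x:x+w]; return o
def big(m):
    n,l,s,c=cv2.connectedComponentsWithStats(m.astype(np.uint8)); return l==1+np.argmax(s[1:,4])
def ring_fit(f):
    hsv=cv2.cvtColor(f["img"],cv2.COLOR_BGR2HSV)
    m=(hsv[...,0]>12)&(hsv[...,0]<30)&(hsv[...,1]>110)&(hsv[...,2]>90)
    s=[d for d in trace("ring","scene" if f["n"]=="scene" else "top")]
    return m,hsv
E
python3 - <<'E'
from meas import *
F={}
for n,rb,tb in (("top",(275,198,46,46),(120,180,50,50)),("scene",(230,148,45,40),(355,190,40,40))):
    f=grab_frame(n); F[n]=f
    hsv=cv2.cvtColor(f["img"],cv2.COLOR_BGR2HSV); H,S,V=hsv[...,0],hsv[...,1],hsv[...,2]
    m=big(crop((H>12)&(H<32)&(S>110)&(V>80),rb))
    cs,_=cv2.findContours(m.astype(np.uint8),cv2.RETR_EXTERNAL,cv2.CHAIN_APPROX_NONE)
    pts=max(cs,key=len)[:,0,:]
    P=np.array([at_z(f,p,72)[:2] for p in pts])
    # circle fit
    A=np.c_[2*P,np.ones(len(P))]; s=np.linalg.lstsq(A,(P**2).sum(1),rcond=None)[0]
    print(n,"ring c",s[:2],"r",np.sqrt(s[2]+s[0]**2+s[1]**2))
    # holes: intensity weighted in upsampled plan view
    N=200;g=np.stack(np.meshgrid(np.linspace(-40,40,N),np.linspace(-40,40,N)),-1)
    uv=np.array([[proj(f,[s[0]+a[0],s[1]+a[1],72]) for a in r] for r in g]).astype(np.float32)
    plan=cv2.remap(f["img"],uv[...,0],uv[...,1],cv2.INTER_CUBIC)
    cv2.imwrite(f"pics/plan_{n}.png",cv2.resize(plan,(500,500)))
    gr=plan[...,2].astype(float); rr=np.hypot(g[...,0],g[...,1]); th=np.arctan2(g[...,1],g[...,0])
    sel=(rr>19.5)&(rr<31); w=np.clip(170-gr,0,None)*sel
    z=(w*np.exp(6j*th)).sum()/w.sum(); print("hole angle mod60 deg",np.degrees(np.angle(z))/6,"coh",abs(z))
    lab=cv2.connectedComponents(((gr<130)&sel).astype(np.uint8))[1]
    for k in range(1,lab.max()+1):
        q=lab==k
        if q.sum()<20: continue
        c=(g[q]*w[q][:,None]).sum(0)/w[q].sum(); print("  hole",c.round(1),np.hypot(*c).round(1),np.degrees(np.arctan2(c[1],c[0])).round(1),q.sum())
    t=big(crop((H>78)&(H<100)&(S>100),tb)); ys,xs=np.nonzero(t)
    print("teal",len(xs),xs.mean(),ys.mean(),xs.min(),xs.max(),ys.min(),ys.max())
    b=big(crop((S<40)&(V>130),tb)); ys,xs=np.nonzero(b)
    r=cv2.minAreaRect(np.array([at_z(f,p,34)[:2] for p in np.c_[xs,ys]],np.float32)); print("bar",r)
    for st in ((0,0),):
        pass
    # stand depth mask
    d=f["depth"]; print("depth at stand",[at_depth(f,(x,y),d[int(y),int(x)]).round(1) for x,y in ([(163,190)] if n=="top" else [(375,225)])])
E
```

```text
top ring c [ 517.88892329 -116.17757014] r 37.142286251410894
hole angle mod60 deg -8.704410008460064 coh 0.8604308861366851
  hole [  9.6 -23.8] 25.6 -68.0 340
  hole [-15.1 -19.8] 24.9 -127.4 345
  hole [25.1 -4.3] 25.5 -9.7 352
  hole [-24.3   3.4] 24.6 172.1 349
  hole [16.1 19. ] 24.9 49.7 356
  hole [-8.6 22.7] 24.3 110.7 351
teal 157 139.84076433121018 202.4904458598726 132 148 195 209
bar ((567.2540893554688, 246.5260772705078), (22.598003387451172, 66.14894104003906), 61.619876861572266)
depth at stand [array([600.7, 207.1,  24.3])]
scene ring c [ 520.21736469 -116.27414812] r 38.86274770473669
hole angle mod60 deg -8.590596330963363 coh 0.7311795353502492
  hole [  5.9 -24.4] 25.1 -76.5 173
  hole [-19.1 -21.1] 28.5 -132.2 94
  hole [21.3 -5. ] 21.9 -13.2 151
  hole [-28.6   2.5] 28.7 175.1 133
  hole [12.9 18.1] 22.3 54.5 163
  hole [-12.8  21.9] 25.4 120.4 169
teal 145 376.0 205.72413793103448 370 383 197 215
bar ((531.9813842773438, 249.08328247070312), (145.2376251220703, 110.22732543945312), 9.306214332580566)
depth at stand [array([584.5, 257.5,  23.1])]
```

```bash
cat > fit.py <<'E'
from meas import *
from scipy.optimize import minimize
def teal(f,box):
    hsv=cv2.cvtColor(f["img"],cv2.COLOR_BGR2HSV); H,S=hsv[...,0],hsv[...,1]
    return big(crop((H>78)&(H<100)&(S>100),box))
def barm(f,box):
    hsv=cv2.cvtColor(f["img"],cv2.COLOR_BGR2HSV); return big(crop((hsv[...,1]<40)&(hsv[...,2]>130),box))
def boxpts(x,y,yaw,lx,ly,z0,z1):
    c,s=np.cos(yaw),np.sin(yaw)
    return [[x+c*a-s*b,y+s*a+c*b,z] for a in(-lx/2,lx/2) for b in(-ly/2,ly/2) for z in(z0,z1)]
def sil(f,P,k=8):
    u=np.array([proj(f,p) for p in P]); 
    h=cv2.convexHull(u.astype(np.float32))[:,0]
    m=np.zeros((384*1,512*1),np.uint8)
    x0,y0=int(u[:,0].min())-3,int(u[:,1].min())-3; w=int(np.ptp(u[:,0]))+8; hh=int(np.ptp(u[:,1]))+8
    s=np.zeros((hh*k,w*k),np.uint8); cv2.fillPoly(s,[np.round((h-[x0-.5,y0-.5])*k).astype(np.int32)],1)
    out=np.zeros((384,512)); out[y0:y0+hh,x0:x0+w]=s.reshape(hh,k,w,k).mean((1,3)); return out
def fit(f,m,x0,lx=34,ly=16,z0=56,z1=101,fixyaw=None):
    def c(v): return np.abs(sil(f,boxpts(v[0],v[1],v[2]/20 if fixyaw is None else fixyaw,lx,ly,z0,z1))-m).sum()
    best=None
    sim=np.array([x0[:2]+[x0[2]*20]]*4)+np.array([[0,0,0],[5,0,0],[0,5,0],[0,0,3]])
    r=minimize(c,sim[0],method="Nelder-Mead",options=dict(initial_simplex=sim,xatol=.02,fatol=.02))
    return r.x[:2].round(1),np.degrees(r.x[2]/20).round(1),round(r.fun,1),int(m.sum())
E
python3 - <<'E'
from fit import *
for n,tb in (("top",(120,180,50,50)),("scene",(355,190,40,40))):
    f=grab_frame(n); 
    t=teal(f,tb)
    for x0 in ([567,246,-.5],[570,243,-.45]): print(n,"handle",fit(f,t,x0))
    print(n,"fixed",fit(f,t,[567,246,-.5],fixyaw=np.radians(-28.4)))
    print(spot_in("boat",n)[0]["xy"])
    if n=="top":
        x,y=567,246
        for (px,py) in [(141,203),(150,200)]: print(at_depth(f,(px,py),f["depth"][py,px]))
    # stand outline: grey block via depth height 15-30
    d=f["depth"]; K,R,T=cam(f); ys,xs=np.nonzero(crop(d>0,(115,170,70,70) if n=="top" else (340,185,60,60)))
    Pw=np.array([at_depth(f,(a,b),d[b,a]) for a,b in zip(xs,ys)]); q=Pw[(Pw[:,2]>16)&(Pw[:,2]<29)]
    print("stand pts",len(q),cv2.minAreaRect(q[:,:2].astype(np.float32)))
E
```

```text
top handle (array([567.7, 246.6]), np.float64(-23.3), np.float64(43.1), 157)
top handle (array([567.7, 246.6]), np.float64(-24.9), np.float64(43.9), 157)
top fixed (array([567.1, 247.1]), np.float64(-17.9), np.float64(44.8), 157)
[141.9, 139.8]
[565.14509746 239.68641419  94.13165839]
[575.92883911 236.20646481  35.64316712]
stand pts 579 ((569.328857421875, 246.44149780273438), (57.817047119140625, 100.12023162841797), 60.71017837524414)
scene handle (array([564.4, 245.5]), np.float64(-18.5), np.float64(29.7), 144)
scene handle (array([564.8, 245.5]), np.float64(-18.8), np.float64(29.7), 144)
scene fixed (array([565.1, 246. ]), np.float64(-26.1), np.float64(45.7), 144)
[364.5, 279.0]
stand pts 450 ((535.4620971679688, 210.4847869873047), (169.39129638671875, 109.18848419189453), 49.312408447265625)
```

```bash
cat >> h.py <<'E'
def q_yaw(deg):
    p=np.radians(deg)/2; return [float(np.cos(p)),float(np.sin(p)),0.,0.]
E
python3 - <<'E'
from h import *
for yaw in (-28.4,151.6):
    print(yaw,np.round(solve_ik([567,246.5,200],q_yaw(yaw)),2), [np.round(solve_ik([518.3,-116.5,130],q_yaw(yaw+d)),2)[-1] for d in (20,-20)])
E
```

```text
-28.4 [ 0.41  0.47  0.25  1.35  0.   -2.24] [np.float64(3.07), np.float64(-2.52)]
151.6 [0.41 0.47 0.25 1.35 0.   0.91] [np.float64(-0.07), np.float64(0.62)]
```

```bash
python3 - <<'E'
from h import *
q=q_yaw(151.6)
move_ptp([567,246.5,190],q)
movel([567,246.5,61],feed=100)
print(current_wrist_force(),current_tcp_pos(),current_time())
f=grab_frame("top"); cv2.imwrite("pics/g1.png",cv2.resize(f["img"][150:270,80:240],None,fx=4,fy=4,interpolation=cv2.INTER_CUBIC))
f=grab_frame("scene"); cv2.imwrite("pics/g1s.png",cv2.resize(f["img"][120:240,300:440],None,fx=5,fy=5,interpolation=cv2.INTER_CUBIC))
E
```

```text
[-0.08333128 -0.1085945   0.34296644] [567.38301651 246.63595903  61.61636743] 6.4667
```

View pics/g1s.png

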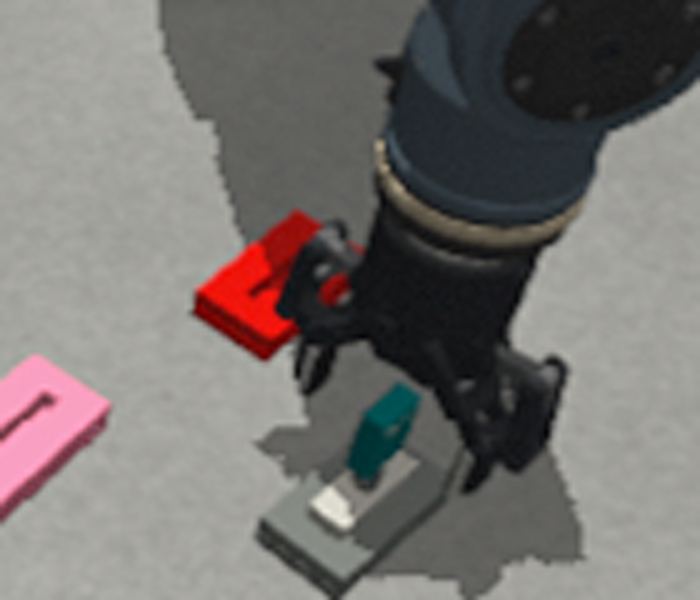

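View pics/g1.png

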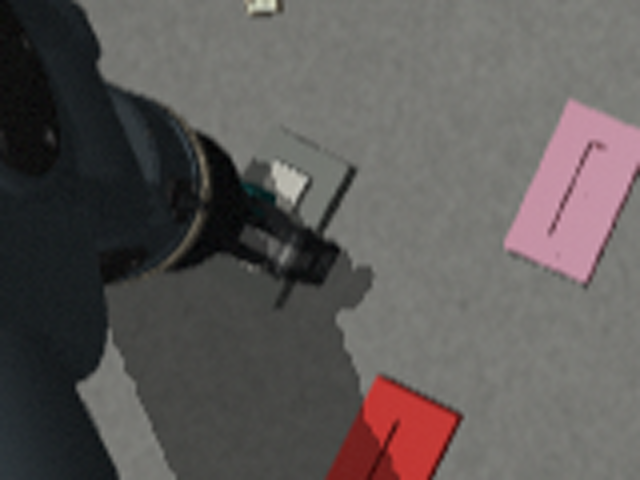

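```bash
python3 - <<'E'
from h import *
p=current_tcp_pos()
close_gripper(45)
print(current_opening(),current_wrist_force(),current_wrist_torque(),current_tcp_pos())
movel([p[0],p[1],p[2]+60],feed=80)
print(current_opening(),current_wrist_force(),current_wrist_torque(),current_tcp_pos(),current_time())
f=grab_frame("top"); cv2.imwrite("pics/g2.png",cv2.resize(f["img"][150:270,80:240],None,fx=4,fy=4,interpolation=cv2.INTER_CUBIC))
f=grab_frame("scene"); cv2.imwrite("pics/g2s.png",cv2.resize(f["img"][120:240,300:440],None,fx=5,fy=5,interpolation=cv2.INTER_CUBIC))
E
```

```text
15.303218453914049 [-0.80366671  0.11237425  1.99426538] [-0.02556891  0.08532717  0.04919403] [566.99863021 246.50612442  61.07489737]
15.661283356857997 [-0.60331259  0.1852059  -2.37896209] [-0.05258769 -0.01462132  0.03243683] [567.01414437 246.52139949 120.99121609] 8.1083
```

View pics/g2s.png

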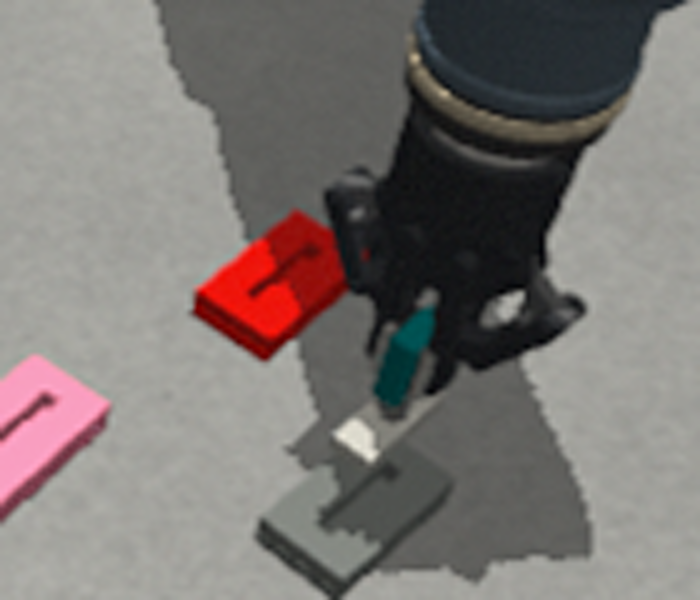

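View pics/g2.png

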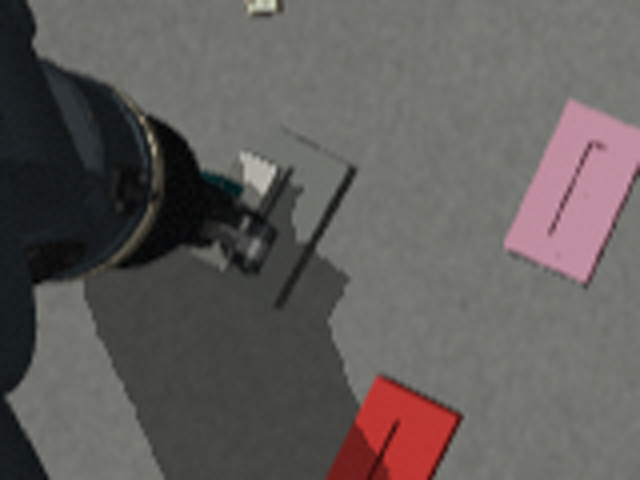

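```bash
python3 - <<'E'
from h import *
q=q_yaw(171.4)
movel([567,246.5,190],feed=150)
move_ptp([518.3,-116.5,180],q)
movel([518.3,-116.5,128],feed=60)
hold(0.3)
print(current_opening(),current_wrist_force(),current_wrist_torque(),current_tcp_pos(),current_orientation(),current_time())
f=grab_frame("top"); cv2.imwrite("pics/g3.png",cv2.resize(f["img"][175:265,240:360],None,fx=6,fy=6,interpolation=cv2.INTER_CUBIC));cv2.imwrite("pics/g3raw.png",f["img"])
f=grab_frame("scene"); cv2.imwrite("pics/g3s.png",cv2.resize(f["img"][110:200,190:310],None,fx=6,fy=6,interpolation=cv2.INTER_CUBIC));cv2.imwrite("pics/g3sraw.png",f["img"])
E
```

```text
15.74645490902419 [-0.19330998 -0.06733276 -3.08221849] [-0.01561061  0.05790162 -0.01963196] [ 518.43272672 -116.54994046  128.19438703] [ 7.49914444e-02  9.97184159e-01 -4.18458409e-05  1.88507809e-04] 11.5083
```

View pics/g3s.png

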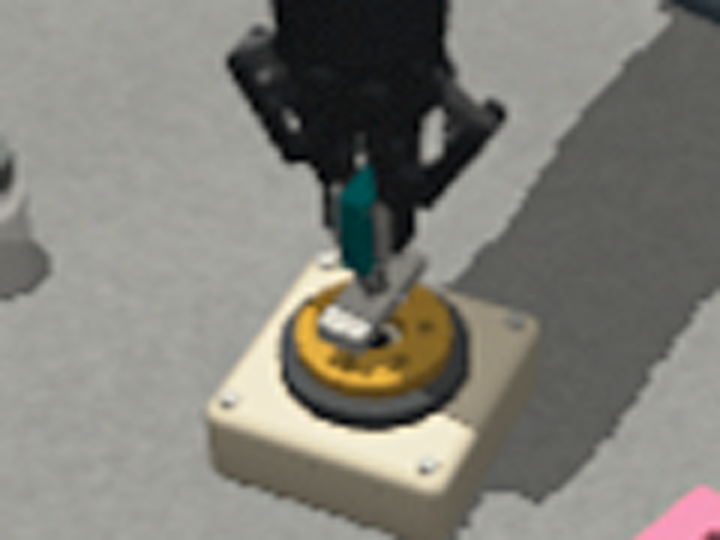

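View pics/g3.png

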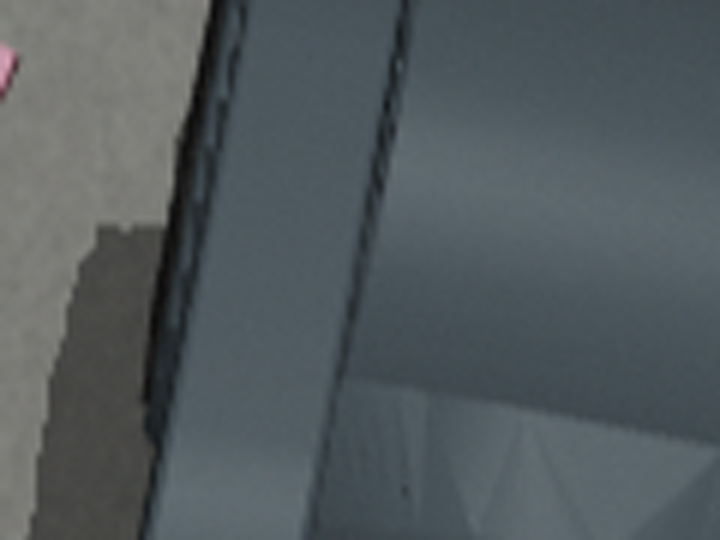

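```bash
python3 - <<'E'
from h import *
print(current_wrist_force(),current_wrist_torque())
r=movel([518.3,-116.5,109],feed=20,force_limit=3.5)
print(r,current_tcp_pos(),current_wrist_force(),current_wrist_torque(),current_time())
f=grab_frame("scene"); cv2.imwrite("pics/g4s.png",cv2.resize(f["img"][110:200,190:310],None,fx=6,fy=6,interpolation=cv2.INTER_CUBIC))
E
```

```text
[-0.02085319 -0.25173613 -2.12960057] [ 0.00598753 -0.00043418 -0.0141337 ]
True [ 518.0697744  -116.4445518   109.78445071] [1.80189449 0.24636525 2.77815372] [-0.14181016 -0.37166982 -0.00413995] 12.4417
```

View pics/g4s.png

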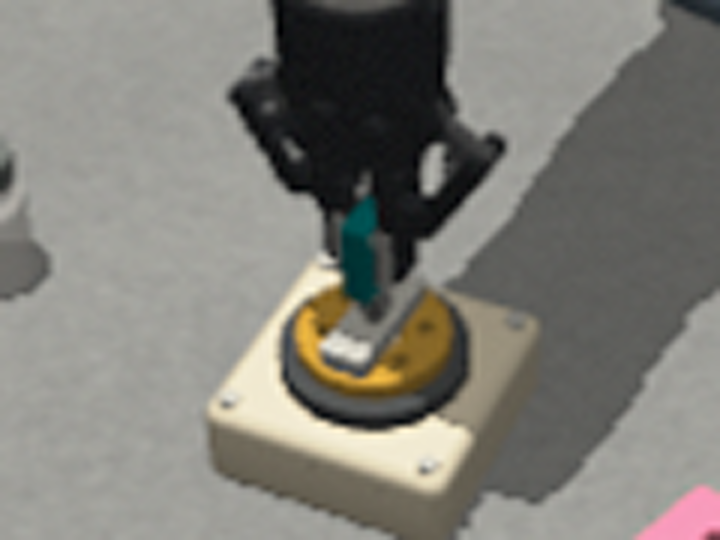

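```bash
python3 - <<'E'
from h import *
for p in ([518.3,-116.5,109],[519.0,-116.5,109]):
    movel(p,feed=10); hold(.1); print(p,current_tcp_pos().round(2) if hasattr(current_tcp_pos(),'round') else current_tcp_pos(),np.round(current_wrist_force(),2),np.round(current_wrist_torque(),3),current_time())
E
```

```text
[518.3, -116.5, 109] [ 518.32 -116.51  109.02] [ 0.17 -1.05  2.75] [0.039 0.012 0.014] 12.8417
[519.0, -116.5, 109] [ 518.77 -116.49  108.89] [-2.8  -0.39  2.22] [-0.017  0.652  0.003] 13.1917
```

```bash
python3 - <<'E'
from h import *
for p in ([517.6,-116.5,109],[516.9,-116.5,109],[517.7,-115.6,109],[517.7,-117.4,109]):
    movel(p,feed=10); hold(.1); print(p,np.round(current_tcp_pos(),2),np.round(current_wrist_force(),2),np.round(current_wrist_torque(),3),current_time())
E
```

```text
[517.6, -116.5, 109] [ 518.   -116.53  109.2 ] [ 2.9  -0.24  2.07] [ 0.096 -0.692 -0.011] 13.5833
[516.9, -116.5, 109] [ 517.   -116.51  109.04] [3.29 0.49 2.71] [ 0.043 -0.682  0.012] 13.9333
[517.7, -115.6, 109] [ 517.46 -115.7   108.89] [-0.51 -2.74  3.25] [-0.623  0.097 -0.014] 14.3
[517.7, -117.4, 109] [ 517.6  -117.18  108.93] [-0.28  2.22  2.75] [ 0.739  0.198 -0.059] 14.7333
```

```bash
cat > turn.py <<'E'
from h import *
import sys
y0,y1,st,lim=map(float,sys.argv[1:5]); C=[518.1,-116.5,109]
y=y0
while y>y1+1e-6:
    y=max(y1,y-st); movel(C,q_yaw(y),feed=10)
    o=current_orientation(); a=np.degrees(2*np.arctan2(o[1],o[0]))%360
    t=current_wrist_torque(); F=current_wrist_force()
    print(round(y,1),round(a,2),np.round(F,1),np.round(t[2],3),np.round(current_tcp_pos(),1),round(current_time(),2))
    if abs(t[2])>lim: print("LIM"); break
E
python3 - <<'E'
from h import *
movel([518.1,-116.5,109],feed=10)
print(current_wrist_force(),current_wrist_torque())
E
python3 turn.py 171.4 157.4 2 0.6
```

```text
[-2.11995164 -0.44884605  2.95185889] [-0.22233362  0.44091433  0.04542189]
169.4 169.43 [-1.2 -0.7  1.9] -0.056 [ 518.2 -116.6  109. ] 15.23
167.4 167.47 [-0.1 -0.4  2.5] -0.056 [ 518.2 -116.5  109.1] 15.48
165.4 165.47 [-1.  -2.9  2.8] 0.107 [ 518.1 -116.7  109. ] 15.73
163.4 163.47 [-0.6 -4.   2.5] 0.162 [ 518.1 -116.7  109. ] 15.98
161.4 161.47 [-0.3 -4.5  3.2] 0.161 [ 518.1 -116.6  109. ] 16.23
159.4 159.48 [ 0.6 -4.1  2.6] 0.08 [ 518.2 -116.6  109. ] 16.48
157.4 157.47 [ 0.4 -4.6  2.6] 0.121 [ 518.1 -116.6  109. ] 16.73
```

```bash
python3 - <<'E'
from h import *
print(current_opening(),np.round(current_wrist_force(),2),np.round(current_wrist_torque(),3))
f=grab_frame("scene"); cv2.imwrite("pics/g5s.png",cv2.resize(f["img"][110:200,190:310],None,fx=6,fy=6,interpolation=cv2.INTER_CUBIC));cv2.imwrite("pics/g5raw.png",f["img"])
E
```

```text
15.468246964927166 [ 0.35 -4.6   2.62] [-1.218  0.124  0.121]
```

View pics/g5s.png

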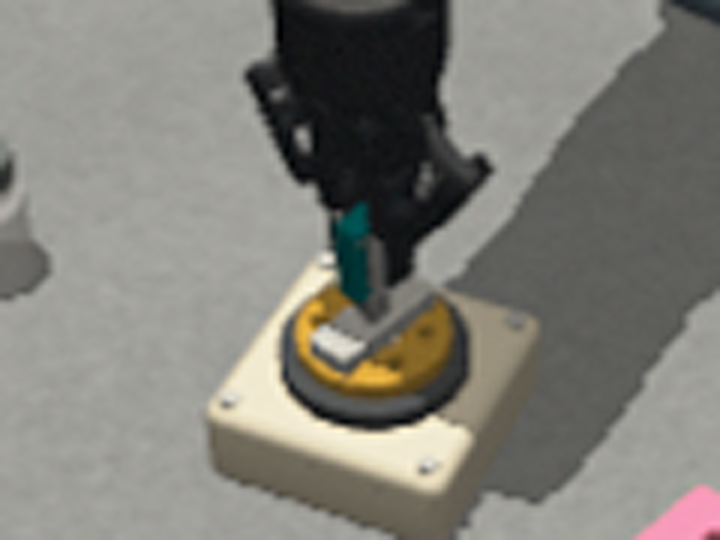

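```bash
cat > plan.py <<'E'
from h import *
def plan(f,img,c=(518.1,-116.5),z=72,h=45,N=360):
    g=np.stack(np.meshgrid(np.linspace(-h,h,N),np.linspace(-h,h,N)),-1)
    uv=np.array([[proj(f,[c[0]+a[0],c[1]+a[1],z]) for a in r] for r in g]).astype(np.float32)
    return cv2.remap(img,uv[...,0],uv[...,1],cv2.INTER_CUBIC)
E
python3 - <<'E'
from plan import *
f=grab_frame("scene")
a=plan(f,cv2.imread("pics/scene0.png")); b=plan(f,cv2.imread("pics/g5raw.png"))
cv2.imwrite("pics/pl.png",np.hstack([a,b]))
E
```

```text
(no output)
```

View pics/pl.png

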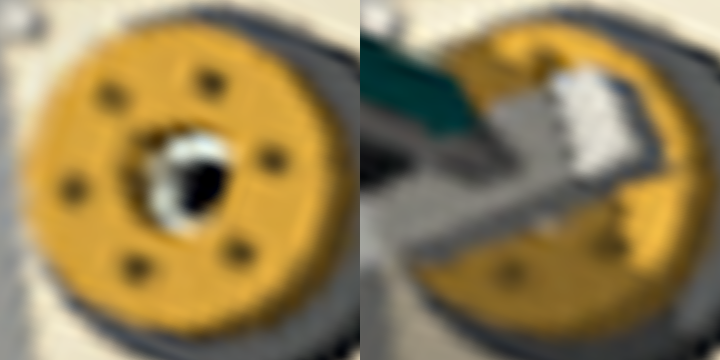

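```bash
sed -i 's/-116.5,109/-117.2,109/' turn.py; python3 - <<'E'
from h import *
movel([518.1,-117.2,109],feed=10);print(np.round(current_wrist_force(),2),np.round(current_wrist_torque(),3))
E
python3 turn.py 157.4 141.4 2 0.5;
```

```text
[ 0.19 -0.18  3.77] [-0.06  -0.054  0.139]
155.4 155.45 [-0.   0.   2.9] 0.125 [ 518.1 -117.   109. ] 17.33
153.4 153.48 [0.6 0.7 2. ] 0.142 [ 518.1 -117.   109. ] 17.58
151.4 151.48 [0.3 2.  2.4] 0.091 [ 518.1 -117.1  109. ] 17.83
149.4 149.48 [-0.   2.4  3. ] 0.123 [ 518.1 -117.1  109. ] 18.08
147.4 147.48 [0.3 2.5 3.1] 0.119 [ 518.1 -117.1  109. ] 18.33
145.4 145.48 [0.4 3.7 2. ] 0.149 [ 518.1 -117.1  109. ] 18.58
143.4 143.48 [1.  3.2 2.3] 0.139 [ 518.1 -117.2  109. ] 18.83
141.4 141.48 [1.5 2.2 2.7] 0.173 [ 518.2 -117.2  109. ] 19.08
```

```bash
sed -i 's/-117.2,109/-116.9,109/' turn.py; python3 turn.py 141.4 126.4 1 0.32; python3 -c "
from h import *
hold(.2);print(np.round(current_wrist_torque(),3))
f=grab_frame('scene');cv2.imwrite('pics/g6raw.png',f['img'])
from plan import *
cv2.imwrite('pics/pl2.png',np.hstack([plan(f,cv2.imread('pics/g5raw.png')),plan(f,f['img'])]))"
```

```text
140.4 140.43 [1.1 2.1 2.4] 0.158 [ 518.1 -117.1  109. ] 19.33
139.4 139.41 [1.2 0.3 2.7] 0.223 [ 518.1 -117.   109. ] 19.58
138.4 138.4 [0.9 1.1 2.6] 0.185 [ 518.1 -117.   109. ] 19.83
137.4 137.4 [ 2.  -0.9  1.6] 0.16 [ 518.1 -117.   109. ] 20.08
136.4 136.41 [ 2.3 -0.6  3.1] 0.395 [ 518.1 -116.9  109. ] 20.33
LIM
[-0.119 -0.406  0.384]
```

View pics/pl2.png

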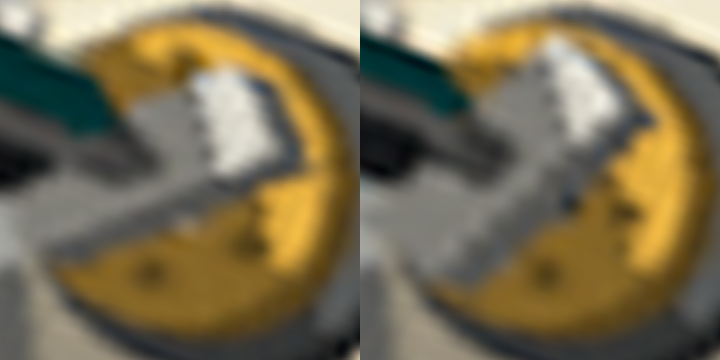

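```bash
python3 turn.py 136.4 135.8 0.3 0.52; python3 -c "
from h import *
hold(.2);print(np.round(current_wrist_torque(),3))"
```

```text
136.1 136.1 [ 1.8 -0.8  3.1] 0.59 [ 518.1 -116.9  109. ] 20.83
LIM
[-0.176 -0.471  0.485]
```

```bash
python3 - <<'E'
from h import *
C=[518.1,-116.9,109]
for y in (135.5+1,137.5,138.5,139.5):
    movel(C,q_yaw(y),feed=10); print(y,np.round(current_wrist_force(),2),np.round(current_wrist_torque(),3))
movel([518.1,-116.9,118],feed=25); print(np.round(current_wrist_force(),2),np.round(current_wrist_torque(),3))
movel([518.1,-116.9,190],feed=80); print(np.round(current_wrist_force(),2),current_opening())
move_ptp([567,246.5,190],q_yaw(151.6)); 
f=grab_frame('scene');cv2.imwrite('pics/g7raw.png',f['img'])
from plan import *
cv2.imwrite('pics/pl3.png',np.hstack([plan(f,cv2.imread('pics/scene0.png')),plan(f,f['img'])]))
f=grab_frame('top');cv2.imwrite('pics/g7top.png',f['img']); print(current_time())
E
```

```text
136.5 [ 1.02 -0.62  2.34] [-0.139 -0.48   0.368]
137.5 [ 1.56 -0.44  2.19] [-0.125 -0.383  0.13 ]
138.5 [ 0.77 -0.2   2.6 ] [-0.036 -0.272  0.018]
139.5 [1.71 0.6  2.69] [-0.079 -0.133  0.028]
[ 0.25  0.32 -2.75] [-0.01  -0.014 -0.022]
[-0.19  0.42 -2.39] 15.414513963081214
25.0667
```

View pics/pl3.png

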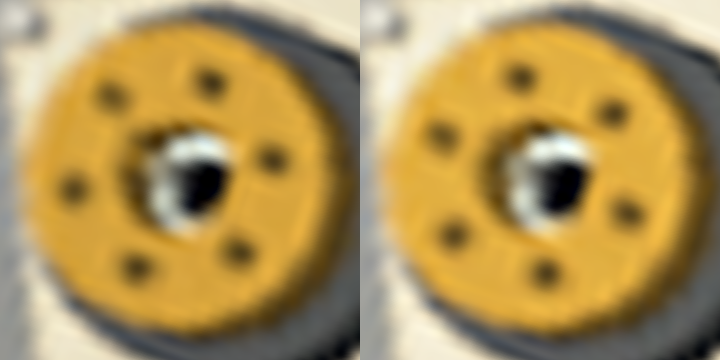

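View pics/g7raw.png

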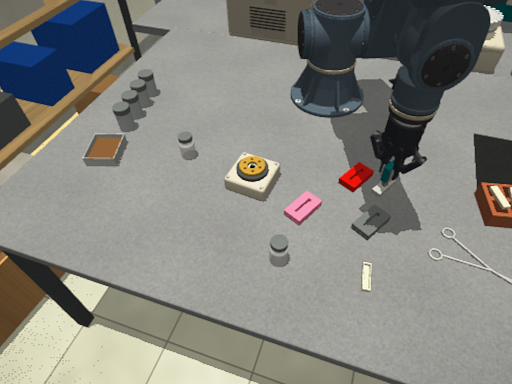

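```bash
python3 - <<'E'
from plan import *
f=grab_frame("top")
for nm in ("top0","g7top"):
    p=plan(f,cv2.imread(f"pics/{nm}.png"),c=(518.4,-116.7)); cv2.imwrite(f"pics/pt_{nm}.png",p)
    N=360; g=np.stack(np.meshgrid(np.linspace(-45,45,N),np.linspace(-45,45,N)),-1)
    gr=p[...,2].astype(float); rr=np.hypot(g[...,0],g[...,1]); th=np.arctan2(g[...,1],g[...,0]); w=np.clip(150-gr,0,None)*((rr>20)&(rr<30))
    z=(w*np.exp(6j*th)).sum()/w.sum(); print(nm,np.degrees(np.angle(z))/6,abs(z))
E
```

```text
top0 -8.748519984564831 0.8940430533143813
g7top 22.438806108653285 0.9048323487093249
```

The ring turned 28.8° (0.50 rad) and the torque rose sharply at the stop. The spanner goes back to exactly where I picked it up.

```bash
python3 - <<'E'
from h import *
movel([567,246.5,75],feed=100)
r=movel([567,246.5,61],feed=30,force_limit=8)
hold(.1);print(r,current_tcp_pos(),current_wrist_force(),current_wrist_torque())
f=grab_frame("scene"); cv2.imwrite("pics/g8s.png",cv2.resize(f["img"][120:240,300:440],None,fx=5,fy=5,interpolation=cv2.INTER_CUBIC))
E
```

```text
False [566.91546177 246.44455974  61.16835022] [-1.27008691 -1.60356654  0.56584228] [-0.17581546  0.4306398   0.02851538]
```

View pics/g8s.png

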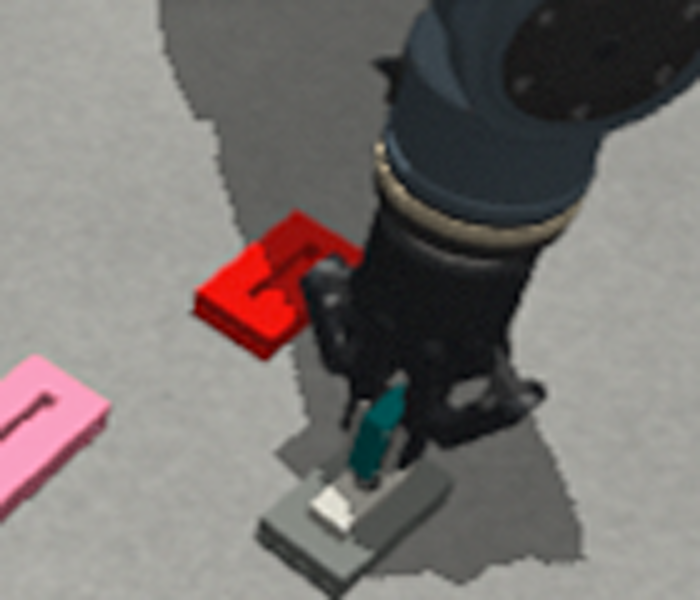

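The bar lies flat on the stand and the contact force is light, so I'll release and back off.

```bash
python3 - <<'E'
from h import *
let_go(); hold(.2)
movel([567,246.5,200],feed=80)
move_ptp([420,-350,260],q_yaw(120)); hold(.3)
print(current_time(),current_opening(),current_wrist_force())
from fit import *
for n,box in (("top",(120,180,50,50)),("scene",0)):
    f=grab_frame(n); cv2.imwrite(f"pics/end_{n}.png",f["img"])
    if n=="top":
        b=barm(f,box); ys,xs=np.nonzero(b)
        print(cv2.minAreaRect(np.array([at_z(f,p,34)[:2] for p in np.c_[xs,ys]],np.float32)))
    a=cv2.imread(f"pics/{n}0.png").astype(int); d=(np.abs(a-f["img"]).max(2)>40).astype(np.uint8)
    _,_,s,c=cv2.connectedComponentsWithStats(d)
    print(n,[(c[i].round().tolist(),int(s[i,4])) for i in range(1,len(s)) if s[i,4]>8])
E
```

```text
32.4667 85.51872330173818 [-0.98236955  1.13525986 -0.01295296]
((567.3277587890625, 246.70387268066406), (22.446210861206055, 66.17001342773438), 61.87757873535156)
top [([298.0, 209.0], 12), ([292.0, 210.0], 10), ([303.0, 211.0], 12), ([288.0, 213.0], 11), ([306.0, 215.0], 12), ([286.0, 219.0], 11), ([307.0, 221.0], 12), ([286.0, 224.0], 12), ([305.0, 226.0], 9), ([290.0, 228.0], 11), ([295.0, 230.0], 11), ([301.0, 229.0], 11), ([469.0, 278.0], 4117), ([337.0, 320.0], 7767), ([210.0, 349.0], 505), ([254.0, 357.0], 383), ([429.0, 374.0], 1243), ([225.0, 377.0], 412), ([181.0, 380.0], 61)]
scene [([180.0, 29.0], 1722), ([385.0, 40.0], 1787), ([310.0, 6.0], 15), ([304.0, 29.0], 274), ([381.0, 29.0], 16), ([382.0, 33.0], 17), ([377.0, 36.0], 11), ([329.0, 71.0], 98), ([249.0, 111.0], 4372), ([298.0, 101.0], 42), ([359.0, 101.0], 23), ([370.0, 113.0], 432), ([313.0, 123.0], 104), ([341.0, 133.0], 170), ([260.0, 164.0], 18)]
```

```bash
python3 -c "
import cv2,numpy as np
a=cv2.imread('pics/end_scene.png'); cv2.imwrite('pics/ec.png',np.hstack([cv2.resize(cv2.imread(p)[150:240,335:401],None,fx=6,fy=6,interpolation=cv2.INTER_CUBIC) for p in ('pics/scene0.png','pics/end_scene.png')]))"
```

```text
(no output)
```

View pics/ec.png

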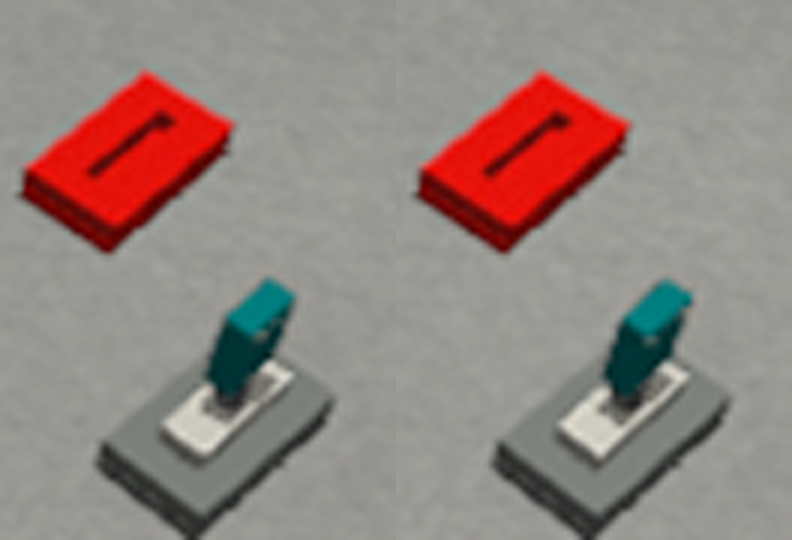

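View pics/end_top.png

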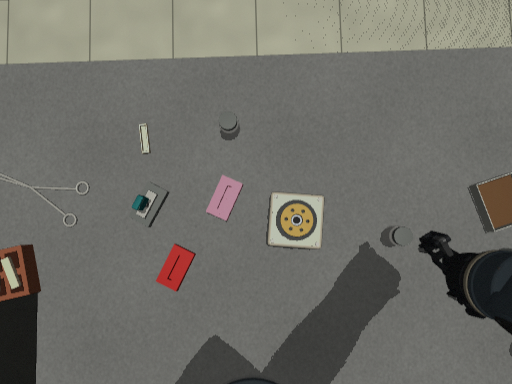

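Both jars at (229,122) and (400,236), the boat at (144,139), and the spanner in its stand all match the first picture. Only the ring has turned, and the gripper is clear of everything. Handing in.

```bash
python3 -c "
from rig import *
finish_job()"
```

```text
the job is handed in; nothing more can be done
```

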